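# Wipe the spent cutting inserts off the setting plate

### The job

Six spent carbide inserts (loose chips) lie scattered on the dark stone setting plate. Take the scraper block from its rubber mat, wipe all six chips with it off the plate into the plain open scrap pan at the plate's side (not the divided tray opposite), without touching the chips with the gripper or shifting the V-block and the cylinder gauge that stand on the plate. Then put the scraper back on its mat, standing upright as it was, set down rather than dropped.

Things in the scene. Friction and masses are not known exactly. Their poses are not given: they have to be found in the camera images.
- plate: Fixed dark grey stone slab, 260 (its x) x 240 (its y) x 50 mm high. Origin: centre of its underside, on the bench; its top is 50 mm above. x points to its far long side, along which (x from 80 mm to the edge at 130 mm) the two gauges stand; the chips lie within x -110 to +42 mm and y -88 to +88 mm.
- pan: Fixed plain open scrap pan of grey galvanised sheet, 260 (its x) x 100 (its y) x 38 mm high, walls and floor 3 mm, no dividers. It is turned as the plate is, and its long side stands against the plate's +y or its -y side (1 mm gap), so its rim is 12 mm below the plate's top. Origin: centre of its underside.
- tray: Fixed galvanised tray of the pan's size (260 x 100 x 38 mm) with 8 compartments holding good inserts, against the plate's other side. Origin: centre of its underside. No chip belongs in it.
- mat: Fixed grey rubber mat, 160 (its x) x 75 (its y) x 4 mm. Origin: centre of its underside, on the bench.
- scraper_grip (a point): Centre of the scraper's wooden handle. The scraper is a 72 mm high block, about 0.26 kg: an aluminium wiping bar below, 110 (x) x 30 (y) x 24 mm high, and on its middle a wooden handle 70 (x) x 22 (y) x 48 mm high. This point is 48 mm above the scraper's flat underside and 24 mm below its top; x runs along the wiping bar, z is up. It stands on the mat at the start, bar along the mat.
- chip1: Loose carbide insert, square, 13.5 mm, 6 mm thick, about 14 g, lying flat on the plate. Origin: centre of its underside.
- chip2: Loose carbide insert, triangular, side 17 mm, 6 mm thick, about 14 g, lying flat on the plate. Origin: centre of its underside.
- chip3: Loose carbide insert, round, 15 mm across, 6 mm thick, about 14 g, lying flat on the plate. Origin: centre of its underside.
- chip4: Loose carbide insert, square, 15.5 mm, 6 mm thick, about 14 g, lying flat on the plate. Origin: centre of its underside.
- chip5: Loose carbide insert, triangular, side 18 mm, 6 mm thick, about 14 g, lying flat on the plate. Origin: centre of its underside.
- chip6: Loose carbide insert, hexagonal, 18 mm across corners, 6 mm thick, about 14 g, lying flat on the plate. Origin: centre of its underside.
- vblock: Steel V-block standing on the plate, 36 (x) x 50 (y) x 38 mm high, 0.45 kg, loose; to be left alone. Origin: centre of its underside.
- gauge: Steel cylinder gauge standing on the plate, 36 mm across, 50 mm high, 0.38 kg, loose; to be left alone. Origin: centre of its underside.
Mind the look-alikes: they are no part of the job. What is shaped like the part that bears scraper_grip but blue or turquoise is not meant.

How it is judged:
On the way, in this order (a step that is already met when the one before it is completed fails the run):
1. the scraper has been carried to the plate (x of scraper_grip in the frame of plate between -0.15 and 0.15 m and y of scraper_grip in the frame of plate between -0.17 and 0.17 m), for 0.1 s.
2. all six chips lie in the scrap pan (x of chip1 in the frame of pan between -0.128 and 0.128 m and y of chip1 in the frame of pan between -0.05 and 0.05 m and z of each of chip1, chip2, chip3, chip4, chip5, chip6 in the frame of pan below 0.037 m and x of chip2 in the frame of pan between -0.128 and 0.128 m and y of chip2 in the frame of pan between -0.05 and 0.05 m and x of chip3 in the frame of pan between -0.128 and 0.128 m and y of chip3 in the frame of pan between -0.05 and 0.05 m and x of chip4 in the frame of pan between -0.128 and 0.128 m and y of chip4 in the frame of pan between -0.05 and 0.05 m and x of chip5 in the frame of pan between -0.128 and 0.128 m and y of chip5 in the frame of pan between -0.05 and 0.05 m and x of chip6 in the frame of pan between -0.128 and 0.128 m and y of chip6 in the frame of pan between -0.05 and 0.05 m), for 0.2 s.
At the end, for the whole second after the job is handed in: All six chips are inside the scrap pan; the scraper stands upright (within 0.1 rad), on its underside, on the mat, its centre within 55 mm along and 35 mm across of the mat's centre; V-block and cylinder gauge within 12 mm of where they were (all of step 2 and x of scraper_grip in the frame of mat between -0.055 and 0.055 m and y of scraper_grip in the frame of mat between -0.035 and 0.035 m and z of scraper_grip in the frame of mat between 0.048 and 0.056 m and angle between scraper_grip's own z axis and vertical below 0.1 rad and distance of each of vblock, gauge from where it was at the start of the episode below 0.012 m); the robot touches nothing.
It fails at once if a finger touches a chip (over 0.5 N) (contact force between the fingers and chip1 above 0.5 N or contact force between the fingers and chip2 above 0.5 N or contact force between the fingers and chip3 above 0.5 N or contact force between the fingers and chip4 above 0.5 N or contact force between the fingers and chip5 above 0.5 N or contact force between the fingers and chip6 above 0.5 N).
It fails at once if the V-block or the gauge on the plate is shifted by more than 12 mm (distance of any of vblock, gauge from where it was at the start of the episode above 0.012 m).
It fails at once if the scraper is dropped: it falls unheld faster than 0.6 m/s (contact force between the fingers and scraper below 0.1 N and linear speed of scraper above 0.6 m/s).
It also fails if it takes over 64 s, if anything falls off the work surface, if the arm or the gripper's body presses on something with over 40 N, if the wrist force passes 120 N, or if a joint passes its speed limit or range.

### The arm

A 7-joint arm with a two-finger parallel gripper is mounted at the origin on the work surface. World frame = base frame: x ahead of the robot, y to its left, z up, the work surface at z = 0. Lengths are in m, angles in rad, forces in N, time in s.
With the tool pointing down it reaches from about 0.425 to 1.025 m from the base axis. Payload 3.6 kg.
Tool frame: the origin (TCP) lies midway between the tips of the shut fingers; the grasp point (between the pads) lies 19 mm behind it; z points along the fingers, y is the direction in which the jaws open and shut (so a half turn about z gives the same grasp; the last joint's range is limited). The gripper opens to 85 mm and grips with 20 to 120 N. Pads are 22 mm wide; open, the fingers measure 114 mm over their backs; the gripper's body (76 mm by 85 mm) begins 54 mm behind the grasp point. The pads swing forward as they close: fully open they stand 13 mm farther back than shut.
Start: joints at [-1.196, 0.591, 0.048, 1.609, -0.033, 0.943, -0.034], TCP at [0.328, 0.647, 0.231] pointing down, gripper open.
Joint ranges: [-2.69, 2.69], [-0.47, 2.24], [-1.27, 1.36], [0.19, 2.51], [-1.53, 4.68], [0.08, 2.07], [-3.09, 3.09]. Speed limits (rad/s): [2.57, 2.57, 3.14, 3.14, 3.14, 3.14, 3.14].

### API

Orientations are given as a rotation vector (axis times angle).
In Python, from bench import ctrl gives the robot as it stands. The module is installed in compiled form; this text tells all that it offers.
- The arm moves only by the tool arm_command, never from a script. Its argument "increments" is a list of rows, each an object with "hand": the finger opening in mm, from 0 to 85.4; "travel": the shift along the world's x, y, z in mm, a list of three; "rot": the turn, a rotation vector about the world's x, y, z in rad, a list of three. In form: [{"hand": hand, "travel": [x, y, z], "rot": [ax, ay, az]}, ...]. A call has 1 to 20 rows; each row is the pose to reach, as a shift and turn from the pose commanded when the call began; what a row does not reach only later rows make up. A row lasts 1/12 s, in which the tool goes at most 41.7 mm and 7.16 degrees, less where a joint would pass 70% of its speed; a pose out of reach is approached as far as the arm can. A call with a gripper value outside its range is refused whole. The fingers move at their own pace and stop on an object; "newtons" is the grip in N (left out, the last holds). Time passes only in rows, so rows that repeat a pose let the fingers close. It gives the time, the measured TCP pose, the force and the opening at its end, in the units of the state.
- ctrl.sense(): the state, without advancing time (a new reading comes with each control period).
- ctrl.get_image(name): name is "scene" or "top" or "wrist"; returns a dict with "image" (384x512x3 uint8, red, green, blue), "range_z" (384x512 float32, m along the optical axis (not along the pixel's ray), 0 where there is no reading), "fx", "fy", "cx", "cy" (pixels), "k1" (the pictures are not rectified: a ray, as slopes to the right and down, at radius r is drawn at 1 + k1 r^2 times it, then the intrinsics apply), "eye" and "orientation" of the camera in the world. Camera axes: x right, y down, z forward; pixel columns grow to the right and rows downward; lengths in m; the calibration is good to about 2 mm. A picture is of the moment at which its call begins.
- ctrl.sign_off(): hands the job in, once; it reports no verdict.
The state is a dict: "t": time; "qpos": joint angles; "joint_vel": joint speeds; "joint_torque": joint torques, N m; "ee_pos": TCP position; "orientation": TCP orientation; "ft_force": force on the tool from outside, world axes, zero at the start; "wrist_torque": the same for the moment, N m; "finger_gap": finger opening in m.
Only numpy, scipy, OpenCV 4.12 (cv2) and the standard library are available. Lean on these libraries where they do the work, as an engineer would, in place of code of your own. Each camera call takes 0.05 s, during which the arm holds its last target. There are 200 camera calls.

## Working session

There is one attempt and no reset: what is moved stays moved. The work goes in short steps, Python scripts to look and compute and a tool call to move; the robot and the scene stay as the last step left them, time stands still between calls to the robot, and variables do not carry over. Pictures are saved under pics/ and viewed, about 8 in all and at most 12, crops included, and the job is handed in when it is done.

Besides the shell and the picture viewer there is one more tool, called after ">>>" as a command line: name --argument value ..., lists and objects as JSON in quotes. arm_command: Moves the arm, as the interface text tells. Its arguments: {"type":"object","properties":{"increments":{"type":"array","items":{"type":"object","properties":{"hand":{"type":"number"},"travel":{"type":"array","items":{"type":"number"}},"rot":{"type":"array","items":{"type":"number"}}}}},"newtons":{"type":"number"}},"required":["increments"]}

```bash
mkdir -p pics
cat > h.py <<'E'
import numpy as np, cv2
from bench import ctrl
from scipy.spatial.transform import Rotation as R
def cam(n):
    d=ctrl.get_image(n); o=np.array(d["orientation"],float)
    d["R"]=R.from_rotvec(o).as_matrix() if o.shape==(3,) else (o if o.shape==(3,3) else R.from_quat(o).as_matrix())
    return d
def slopes(d,uv):
    K=np.array([[d["fx"],0,d["cx"]],[0,d["fy"],d["cy"]],[0,0,1.]])
    return cv2.undistortPoints(np.array(uv,float).reshape(-1,1,2),K,np.array([d["k1"],0,0,0.])).reshape(-1,2)
def plane(d,uv,z):
    s=slopes(d,uv); r=np.c_[s,np.ones(len(s))]@d["R"].T; e=np.array(d["eye"])
    return e+r*((z-e[2])/r[:,2])[:,None]
def cloud(d):
    h,w=d["range_z"].shape; v,u=np.mgrid[:h,:w]
    s=slopes(d,np.c_[u.ravel(),v.ravel()]); z=d["range_z"].ravel()
    return ((np.c_[s,np.ones(len(s))]*z[:,None])@d["R"].T+np.array(d["eye"])).reshape(h,w,3)
def save(d,n): cv2.imwrite("pics/"+n,d["image"][:,:,::-1])
E
python3 - <<'E'
from h import *
print(ctrl.sense())
for n in("scene","top"):
    d=cam(n); save(d,n+"0.png"); print(n,d["eye"],d["orientation"],d["fx"],d["k1"]); np.savez("/tmp/"+n,**d)
E
```

```text
{'t': 0.0, 'qpos': array([-1.19551683,  0.59214547,  0.0482822 ,  1.60982717, -0.03327957,
        0.94269312, -0.03368891]), 'joint_vel': array([ 6.20197557e-04, -9.32713545e-04,  1.06277127e-03, -7.21373518e-05,
        1.71129721e-04,  1.30893997e-04,  3.96177114e-04]), 'joint_torque': array([-5.12608733e-05, -5.48679471e+01,  1.54664777e+00, -1.98116881e+01,
        9.41985694e-03,  8.77793762e-03, -6.38707519e-06]), 'ee_pos': array([0.3271679 , 0.64605436, 0.23011967]), 'orientation': array([-0.72936074, -3.05534779,  0.00350971]), 'ft_force': array([-0.11627241, -0.9381049 , -0.08771766]), 'wrist_torque': array([ 0.01206407,  0.02851792, -0.01423402]), 'finger_gap': 0.08559456755618332}
scene [ 1.06079737 -0.5179236   0.60797934] [-2.06110742 -0.84342184  0.45618933] 395.00415338617876 -0.10827863517620429
top [0.39599072 0.04724222 0.85142135] [-2.14504096  2.18410777 -0.15629928] 392.44645915345467 0.00889969860399003
```

View pics/scene0.png

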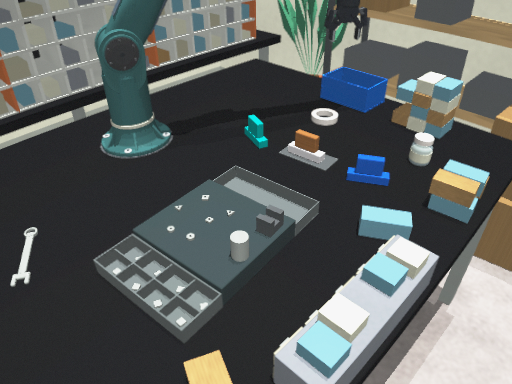

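View pics/top0.png

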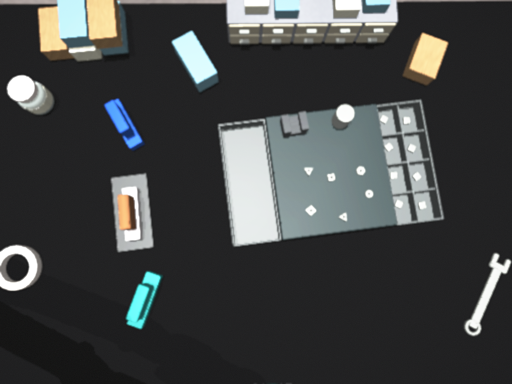

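Scene view: the scraper (brown handle, aluminium bar, on its mat) is at scene (307,143) and top (130,213). The look-alikes are turquoise at scene (256,131) / top (144,300) and blue at scene (368,170) / top (122,123). I choose the wooden-handled one on the mat. The plain pan is at top (250,182) and the divided tray at top (408,162). The chips lie at top (309,171), (332,177), (361,171), (369,194), (344,217) and (311,210). Next I measure positions and take a close crop.

Run:
```python
from h import *
d=dict(np.load("/tmp/top.npz",allow_pickle=True)); d={k:(v.item() if v.ndim==0 else v) for k,v in d.items()}
im=d["image"]; P=cloud(d); hsv=cv2.cvtColor(im,cv2.COLOR_RGB2HSV)
def comps(m,lo,hi):
    n,l,s,c=cv2.connectedComponentsWithStats(m.astype(np.uint8)); 
    return [(i,l,c[i],s[i,4]) for i in range(1,n) if lo<=s[i,4]<=hi]
Z=P[...,2]
# plate top
reg=np.zeros(Z.shape,bool); reg[95:250,262:400]=1
m=reg&(abs(Z-.05)<.007)
m=cv2.morphologyEx(m.astype(np.uint8),cv2.MORPH_OPEN,np.ones((7,7)))
c=max(cv2.findContours(m,0,2)[0],key=cv2.contourArea)
pl=plane(d,c.reshape(-1,2),.05)[:,:2]; r=cv2.minAreaRect((pl*1000).astype(np.float32)); print("plate",r)
# bright chips
g=hsv[...,2]; b=(g>140)&reg&(Z>.04)&(Z<.07)
for i,l,cc,a in comps(b,8,200): print("chip",cc.round(1),a,(plane(d,[cc],.056)*1000).round(0))
# gauges
for z0,z1 in((.075,.12),):
    for i,l,cc,a in comps(reg&(Z>z0)&(Z<z1),20,3000): q=P[l==i]*1000; print("gauge",cc,np.percentile(q,[3,50,97],axis=0).round(0))
# mat/scraper
reg2=np.zeros(Z.shape,bool); reg2[165:260,100:165]=1
print("bench",np.median(Z[150:165,150:200]))
m=reg2&(g>60)
c=max(cv2.findContours(m.astype(np.uint8),0,2)[0],key=cv2.contourArea)
print("mat",cv2.minAreaRect((plane(d,c.reshape(-1,2),.004)[:,:2]*1000).astype(np.float32)))
m=reg2&(hsv[...,1]>120)&(g>60)
c=max(cv2.findContours(m.astype(np.uint8),0,2)[0],key=cv2.contourArea)
print("ztop",np.percentile(Z[m],[50,90]))
m=reg2&(Z>.068); 
c=max(cv2.findContours(m.astype(np.uint8),0,2)[0],key=cv2.contourArea)
print("handle",cv2.minAreaRect((plane(d,c.reshape(-1,2),.076)[:,:2]*1000).astype(np.float32)))
m=reg2&(g>170)&(hsv[...,1]<60)
c=max(cv2.findContours(m.astype(np.uint8),0,2)[0],key=cv2.contourArea)
print("bar",cv2.minAreaRect((plane(d,c.reshape(-1,2),.028)[:,:2]*1000).astype(np.float32)))
cv2.imwrite("pics/crop1.png",cv2.resize(im[160:265,95:175,::-1],None,fx=5,fy=5))
```

```text
plate ((544.4771728515625, -131.37521362304688), (258.5770263671875, 238.92526245117188), 6.315887451171875)
chip [293.8 123.3] 100 [[645. -58.  56.]]
chip [360.4 170.1] 84 [[ 543. -193.   56.]]
chip [368.9 193.3] 69 [[ 494. -208.   56.]]
gauge [343.78548896 115.04416404] [[ 633. -169.   78.]
 [ 647. -153.   99.]
 [ 665. -138.  102.]]
gauge [303.21710526 121.34210526] [[622. -82.  77.]
 [639. -73.  87.]
 [657. -65.  90.]]
gauge [285.85517241 124.3862069 ] [[617. -46.  77.]
 [634. -38.  87.]
 [651. -30.  90.]]
bench -0.0006745327825815051
mat ((469.6591491699219, 291.21514892578125), (164.68101501464844, 79.8111572265625), 6.42072868347168)
ztop [0.07470897 0.07668818]
handle ((463.2757568359375, 284.1212463378906), (70.47110748291016, 23.689960479736328), 5.483170032501221)
bar ((466.8963928222656, 283.3869323730469), (153.01039123535156, 70.62552642822266), 6.394111156463623)
```

View pics/crop1.png

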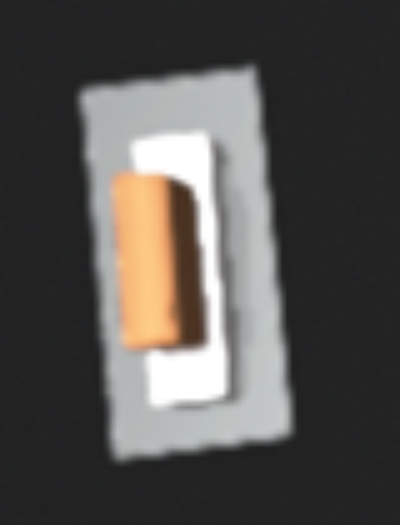

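The crop confirms the choice: brown wooden handle on an aluminium bar, on the grey mat. Now I find all the chips in the plate frame.

Run:
```python
from h import *
d=dict(np.load("/tmp/top.npz",allow_pickle=True)); d={k:(v.item() if v.ndim==0 else v) for k,v in d.items()}
g=cv2.cvtColor(d["image"],cv2.COLOR_RGB2GRAY)
m=np.zeros(g.shape,np.uint8); m[135:232,278:388]=(g>95)[135:232,278:388]
n,l,s,c=cv2.connectedComponentsWithStats(m)
a=np.radians(6.35); ex=np.array([np.cos(a),np.sin(a)]); ey=np.array([-ex[1],ex[0]])
for i in range(1,n):
    if s[i,4]>15:
        p=plane(d,[c[i]],.055)[0,:2]*1000; q=p-[544.5,-131.4]; print(c[i].round(1),s[i,4],p.round(0),"plate",(q@ex).round(0),(q@ey).round(0))
for n_,p in(("vb",(637,-55)),("gauge",(648,-154))): q=np.array(p)-[544.5,-131.4]; print(n_,q@ex,q@ey)
s=ctrl.sense(); print(R.from_rotvec(s["orientation"]).as_matrix().round(3))
```

```text
[332.  182.4] 10441 [ 518. -133.] plate -26.0 1.0
vb 100.38246256774521 65.7006180247586
gauge 100.3654108284193 -33.90861703524067
[[-0.892  0.452 -0.001]
 [ 0.452  0.892 -0.002]
 [-0.    -0.002 -1.   ]]
```

Run:
```python
from h import *
d=dict(np.load("/tmp/top.npz",allow_pickle=True)); d={k:(v.item() if v.ndim==0 else v) for k,v in d.items()}
g=cv2.cvtColor(d["image"],cv2.COLOR_RGB2GRAY); r=g[135:232,278:388]; print(np.percentile(r,[5,50,90,95,97,99]))
m=np.zeros(g.shape,np.uint8); m[135:232,278:388]=(r>140)
n,l,s,c=cv2.connectedComponentsWithStats(m)
a=np.radians(6.35); ex=np.array([np.cos(a),np.sin(a)]); ey=np.array([-ex[1],ex[0]])
for i in range(1,n):
    if s[i,4]>15:
        p=plane(d,[c[i]],.055)[0,:2]*1000; q=p-[544.5,-131.4]; print(c[i].round(1),s[i,4],p.round(0),"plate",(q@ex).round(0),(q@ey).round(0))
```

```text
[115. 134. 151. 157. 202. 252.]
[385.6 148.7] 84 [ 588. -248.] plate 30.0 -121.0
[300.2 200.1] 2880 [483. -66.] plate -54.0 72.0
[360.5 170.1] 81 [ 543. -193.] plate -8.0 -61.0
[308.3 169.5] 80 [546. -85.] plate 7.0 46.0
[330.8 176.5] 80 [ 531. -131.] plate -14.0 2.0
[368.9 193.3] 68 [ 494. -208.] plate -58.0 -70.0
[343.4 216.4] 70 [ 448. -153.] plate -98.0 -11.0
```

>>> arm_command --increments '[{"hand": 85, "travel": [136, -362, -30], "rot": [0, 0, 0.58]}, {"hand": 85, "travel": [136, -362, -30], "rot": [0, 0, 0.58]}, {"hand": 85, "travel": [136, -362, -30], "rot": [0, 0, 0.58]}, {"hand": 85, "travel": [136, -362, -30], "rot": [0, 0, 0.58]}, {"hand": 85, "travel": [136, -362, -30], "rot": [0, 0, 0.58]}, {"hand": 85, "travel": [136, -362, -30], "rot": [0, 0, 0.58]}, {"hand": 85, "travel": [136, -362, -30], "rot": [0, 0, 0.58]}, {"hand": 85, "travel": [136, -362, -30], "rot": [0, 0, 0.58]}, {"hand": 85, "travel": [136, -362, -30], "rot": [0, 0, 0.58]}, {"hand": 85, "travel": [136, -362, -30], "rot": [0, 0, 0.58]}, {"hand": 85, "travel": [136, -362, -30], "rot": [0, 0, 0.58]}, {"hand": 85, "travel": [136, -362, -30], "rot": [0, 0, 0.58]}, {"hand": 85, "travel": [136, -362, -30], "rot": [0, 0, 0.58]}]' --newtons 60

```text
t: 1.18
ee_pos: [0.463, 0.2867, 0.2014]
orientation: [-0.178, 3.137, 0.002]
ft_force: [0.4, 0.6, -0.3]
finger_gap: 0.0849
```

Run:
```python
from h import *
s=ctrl.sense(); print(s["ee_pos"],R.from_rotvec(s["orientation"]).as_matrix().round(3)[:2,1])
d=cam("wrist"); save(d,"w1.png"); P=cloud(d); Z=P[...,2]; print(d["eye"],d["fx"])
h=cv2.cvtColor(d["image"],cv2.COLOR_RGB2HSV)
m=((Z>.068)&(Z<.09)&(h[...,1]>70)).astype(np.uint8); m=cv2.morphologyEx(m,cv2.MORPH_OPEN,np.ones((5,5)))
c=max(cv2.findContours(m,0,2)[0],key=cv2.contourArea); q=P[m>0]
print("ztop",np.median(q[:,2])); print(cv2.minAreaRect((plane(d,c.reshape(-1,2),.076)[:,:2]*1000).astype(np.float32)))
```

```text
[0.46302791 0.28665811 0.20139051] [-0.113  0.994]
[0.39561629 0.27820582 0.34452267] 329.89810313373283
ztop 0.07644872018914059
((462.6442565917969, 287.03643798828125), (69.13849639892578, 20.900047302246094), 6.050448894500732)
```

View pics/w1.png

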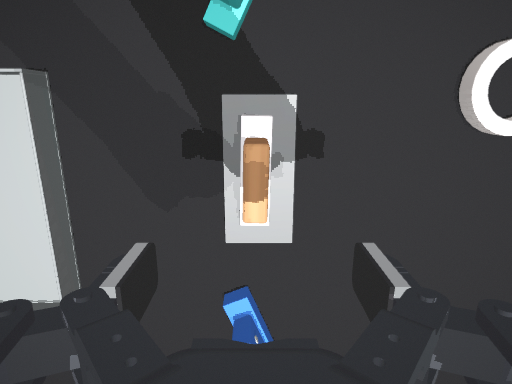

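Wrist view: the handle is at (256,180), centred between the open fingers, and measures (463,287) mm, the same as the TCP. I descend and grip.

>>> arm_command --increments '[{"hand": 85, "travel": [0, 0, -40]}, {"hand": 85, "travel": [0, 0, -80]}, {"hand": 85, "travel": [0, 0, -120]}, {"hand": 85, "travel": [0, 0, -145]}, {"hand": 85, "travel": [0, 0, -157]}, {"hand": 85, "travel": [0, 0, -165]}, {"hand": 85, "travel": [0, 0, -165]}, {"hand": 10, "travel": [0, 0, -165]}, {"hand": 10, "travel": [0, 0, -165]}, {"hand": 10, "travel": [0, 0, -165]}, {"hand": 10, "travel": [0, 0, -165]}, {"hand": 10, "travel": [0, 0, -165]}, {"hand": 10, "travel": [0, 0, -165]}, {"hand": 10, "travel": [0, 0, -165]}, {"hand": 10, "travel": [0, 0, -165]}, {"hand": 10, "travel": [0, 0, -165]}]' --newtons 80

```text
validation failed for argument at $.in...
```

>>> arm_command --increments '[{"hand": 85, "travel": [0, 0, -40], "rot": [0, 0, 0]}, {"hand": 85, "travel": [0, 0, -80], "rot": [0, 0, 0]}, {"hand": 85, "travel": [0, 0, -120], "rot": [0, 0, 0]}, {"hand": 85, "travel": [0, 0, -145], "rot": [0, 0, 0]}, {"hand": 85, "travel": [0, 0, -157], "rot": [0, 0, 0]}, {"hand": 85, "travel": [0, 0, -165], "rot": [0, 0, 0]}, {"hand": 85, "travel": [0, 0, -165], "rot": [0, 0, 0]}, {"hand": 10, "travel": [0, 0, -165], "rot": [0, 0, 0]}, {"hand": 10, "travel": [0, 0, -165], "rot": [0, 0, 0]}, {"hand": 10, "travel": [0, 0, -165], "rot": [0, 0, 0]}, {"hand": 10, "travel": [0, 0, -165], "rot": [0, 0, 0]}, {"hand": 10, "travel": [0, 0, -165], "rot": [0, 0, 0]}, {"hand": 10, "travel": [0, 0, -165], "rot": [0, 0, 0]}, {"hand": 10, "travel": [0, 0, -165], "rot": [0, 0, 0]}, {"hand": 10, "travel": [0, 0, -165], "rot": [0, 0, 0]}, {"hand": 10, "travel": [0, 0, -165], "rot": [0, 0, 0]}]' --newtons 80

```text
t: 2.57
ee_pos: [0.4639, 0.2851, 0.0369]
orientation: [-0.174, 3.136, 0.001]
ft_force: [-1.2, -0.1, 6.8]
finger_gap: 0.0211
```

>>> arm_command --increments '[{"hand": 10, "travel": [0, 0, 20], "rot": [0, 0, 0]}, {"hand": 10, "travel": [0, 0, 60], "rot": [0, 0, 0]}, {"hand": 10, "travel": [0, 0, 100], "rot": [0, 0, 0]}, {"hand": 10, "travel": [1, -40, 110], "rot": [0, 0, 0]}, {"hand": 10, "travel": [2, -80, 110], "rot": [0, 0, 0]}, {"hand": 10, "travel": [3, -120, 110], "rot": [0, 0, 0]}, {"hand": 10, "travel": [4, -160, 110], "rot": [0, 0, 0]}, {"hand": 10, "travel": [5, -200, 110], "rot": [0, 0, 0]}, {"hand": 10, "travel": [5, -240, 110], "rot": [0, 0, 0]}, {"hand": 10, "travel": [6, -280, 110], "rot": [0, 0, 0]}, {"hand": 10, "travel": [6, -320, 110], "rot": [0, 0, 0]}, {"hand": 10, "travel": [7, -360, 110], "rot": [0, 0, 0]}, {"hand": 10, "travel": [7, -400, 110], "rot": [0, 0, 0]}, {"hand": 10, "travel": [8, -440, 110], "rot": [0, 0, 0]}, {"hand": 10, "travel": [8, -480, 110], "rot": [0, 0, 0]}, {"hand": 10, "travel": [9, -515, 110], "rot": [0, 0, 0]}, {"hand": 10, "travel": [9, -535, 110], "rot": [0, 0, 0]}, {"hand": 10, "travel": [9, -540, 110], "rot": [0, 0, 0]}, {"hand": 10, "travel": [9, -540, 110], "rot": [0, 0, 0]}, {"hand": 10, "travel": [9, -540, 110], "rot": [0, 0, 0]}]'

```text
t: 4.23
ee_pos: [0.4719, -0.2541, 0.1458]
orientation: [0.175, -3.135, -0.002]
ft_force: [0.2, 1.6, -2.5]
finger_gap: 0.0209
```

Run:
```python
from h import *
s=ctrl.sense(); print(s["t"],s["ee_pos"],R.from_rotvec(s["orientation"]).as_matrix().round(3),s["ft_force"])
d=cam("scene"); cv2.imwrite("pics/s1.png",cv2.resize(d["image"][130:345,80:350,::-1],None,fx=2.5,fy=2.5))
```

```text
4.2333 [ 0.47187449 -0.25407461  0.14577581] [[-0.994 -0.111 -0.001]
 [-0.111  0.994  0.001]
 [ 0.001  0.002 -1.   ]] [ 0.17548511  1.57553167 -2.45698238]
```

View pics/s1.png

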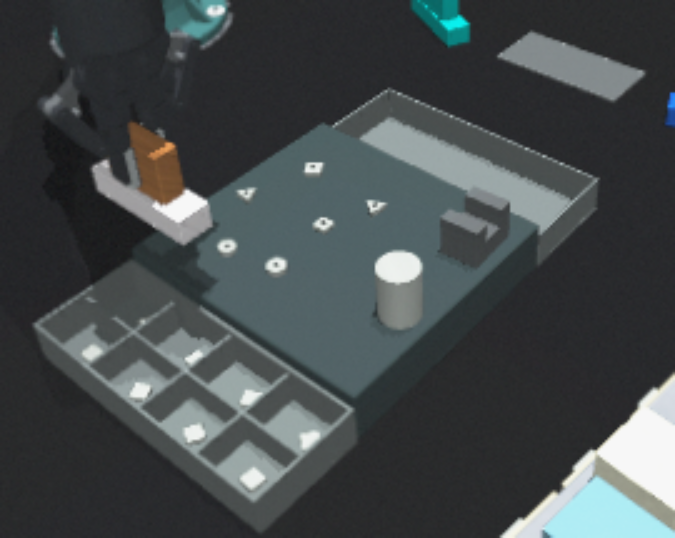

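The scraper is held upright over the tray end of the near lane, seen at crop (160,185). All six chips are still on the plate. I lower to the plate.

>>> arm_command --increments '[{"hand": 10, "travel": [0, 0, -30], "rot": [0, 0, 0]}, {"hand": 10, "travel": [0, 0, -50], "rot": [0, 0, 0]}, {"hand": 10, "travel": [0, 0, -57], "rot": [0, 0, 0]}, {"hand": 10, "travel": [0, 0, -60], "rot": [0, 0, 0]}, {"hand": 10, "travel": [0, 0, -61], "rot": [0, 0, 0]}, {"hand": 10, "travel": [0, 0, -61], "rot": [0, 0, 0]}, {"hand": 10, "travel": [0, 0, -61], "rot": [0, 0, 0]}]'

```text
t: 4.87
ee_pos: [0.4734, -0.2552, 0.0863]
orientation: [-0.175, 3.135, -0.001]
ft_force: [-0.3, 1.1, -2.4]
finger_gap: 0.0213
```

>>> arm_command --increments '[{"hand": 10, "travel": [0, 0, -1], "rot": [0, 0, 0]}, {"hand": 10, "travel": [0, 0, -2], "rot": [0, 0, 0]}, {"hand": 10, "travel": [0, 0, -2.5], "rot": [0, 0, 0]}, {"hand": 10, "travel": [0, 0, -2.5], "rot": [0, 0, 0]}]'

```text
t: 5.2
ee_pos: [0.4726, -0.2553, 0.083]
orientation: [-0.174, 3.136, -0.0]
ft_force: [-0.4, 0.6, -1.4]
finger_gap: 0.0212
```

>>> arm_command --increments '[{"hand": 10, "travel": [-0.9, 8, 0.5], "rot": [0, 0, 0]}, {"hand": 10, "travel": [-2.4, 22, 0.5], "rot": [0, 0, 0]}, {"hand": 10, "travel": [-4, 36, 0.5], "rot": [0, 0, 0]}, {"hand": 10, "travel": [-5.6, 50, 0.5], "rot": [0, 0, 0]}, {"hand": 10, "travel": [-7.1, 64, 0.5], "rot": [0, 0, 0]}, {"hand": 10, "travel": [-8.7, 78, 0.5], "rot": [0, 0, 0]}, {"hand": 10, "travel": [-10.2, 92, 0.5], "rot": [0, 0, 0]}, {"hand": 10, "travel": [-11.8, 106, 0.5], "rot": [0, 0, 0]}, {"hand": 10, "travel": [-13.4, 120, 0.5], "rot": [0, 0, 0]}, {"hand": 10, "travel": [-14.9, 134, 0.5], "rot": [0, 0, 0]}, {"hand": 10, "travel": [-16.5, 148, 0.5], "rot": [0, 0, 0]}, {"hand": 10, "travel": [-18, 162, 0.5], "rot": [0, 0, 0]}, {"hand": 10, "travel": [-19.6, 176, 0.5], "rot": [0, 0, 0]}, {"hand": 10, "travel": [-21.1, 190, 0.5], "rot": [0, 0, 0]}, {"hand": 10, "travel": [-22.7, 204, 0.5], "rot": [0, 0, 0]}, {"hand": 10, "travel": [-24.3, 218, 0.5], "rot": [0, 0, 0]}, {"hand": 10, "travel": [-25.8, 232, 0.5], "rot": [0, 0, 0]}, {"hand": 10, "travel": [-27.4, 246, 0.5], "rot": [0, 0, 0]}, {"hand": 10, "travel": [-28, 255, 0.5], "rot": [0, 0, 0]}, {"hand": 10, "travel": [-28, 255, 0.5], "rot": [0, 0, 0]}]'

```text
t: 6.87
ee_pos: [0.4445, 0.0024, 0.0834]
orientation: [-0.181, 3.136, 0.002]
ft_force: [0.3, -0.3, -2.5]
finger_gap: 0.0211
```

Run:
```python
from h import *
d=cam("scene"); cv2.imwrite("pics/s2.png",cv2.resize(d["image"][130:345,80:350,::-1],None,fx=2.5,fy=2.5))
```

```text
(no output)
```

View pics/s2.png

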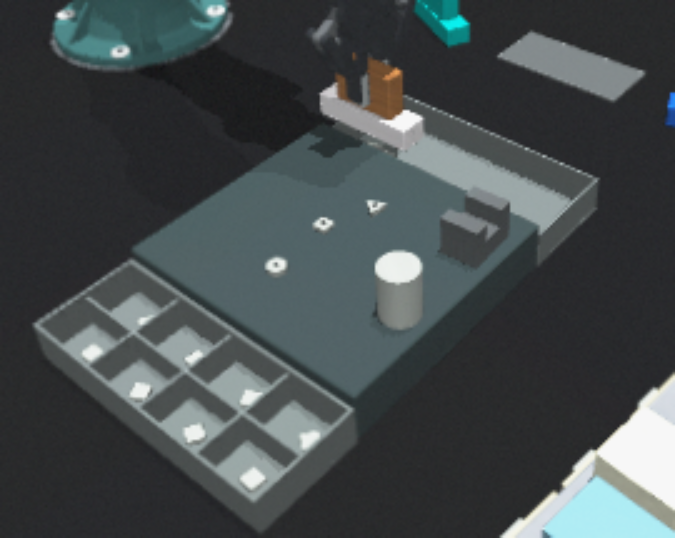

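Three near-lane chips are gone from the plate. Three remain at crop (375,206), (323,224) and (276,265). The gauges are untouched. Next is the second lane.

>>> arm_command --increments '[{"hand": 10, "travel": [0, 0, 30], "rot": [0, 0, 0]}, {"hand": 10, "travel": [0, 0, 60], "rot": [0, 0, 0]}, {"hand": 10, "travel": [17, -36, 60], "rot": [0, 0, 0]}, {"hand": 10, "travel": [34, -72, 60], "rot": [0, 0, 0]}, {"hand": 10, "travel": [51, -108, 60], "rot": [0, 0, 0]}, {"hand": 10, "travel": [68, -144, 60], "rot": [0, 0, 0]}, {"hand": 10, "travel": [85, -180, 60], "rot": [0, 0, 0]}, {"hand": 10, "travel": [102, -216, 60], "rot": [0, 0, 0]}, {"hand": 10, "travel": [115, -243, 60], "rot": [0, 0, 0]}, {"hand": 10, "travel": [117, -248, 60], "rot": [0, 0, 0]}, {"hand": 10, "travel": [117, -248, 50], "rot": [0, 0, 0]}, {"hand": 10, "travel": [117, -248, 25], "rot": [0, 0, 0]}, {"hand": 10, "travel": [117, -248, 8], "rot": [0, 0, 0]}, {"hand": 10, "travel": [117, -248, 3], "rot": [0, 0, 0]}, {"hand": 10, "travel": [117, -248, 1], "rot": [0, 0, 0]}, {"hand": 10, "travel": [117, -248, 0], "rot": [0, 0, 0]}, {"hand": 10, "travel": [117, -248, 0], "rot": [0, 0, 0]}]'

```text
t: 8.33
ee_pos: [0.5594, -0.2463, 0.0833]
orientation: [0.177, -3.133, -0.003]
ft_force: [-0.2, 0.2, -2.5]
finger_gap: 0.0211
```

>>> arm_command --increments '[{"hand": 10, "travel": [-0.9, 8, 0], "rot": [0, 0, 0]}, {"hand": 10, "travel": [-2.4, 22, 0], "rot": [0, 0, 0]}, {"hand": 10, "travel": [-4, 36, 0], "rot": [0, 0, 0]}, {"hand": 10, "travel": [-5.6, 50, 0], "rot": [0, 0, 0]}, {"hand": 10, "travel": [-7.1, 64, 0], "rot": [0, 0, 0]}, {"hand": 10, "travel": [-8.7, 78, 0], "rot": [0, 0, 0]}, {"hand": 10, "travel": [-10.2, 92, 0], "rot": [0, 0, 0]}, {"hand": 10, "travel": [-11.8, 106, 0], "rot": [0, 0, 0]}, {"hand": 10, "travel": [-13.4, 120, 0], "rot": [0, 0, 0]}, {"hand": 10, "travel": [-14.9, 134, 0], "rot": [0, 0, 0]}, {"hand": 10, "travel": [-16.5, 148, 0], "rot": [0, 0, 0]}, {"hand": 10, "travel": [-18, 162, 0], "rot": [0, 0, 0]}, {"hand": 10, "travel": [-19.6, 176, 0], "rot": [0, 0, 0]}, {"hand": 10, "travel": [-21.1, 190, 0], "rot": [0, 0, 0]}, {"hand": 10, "travel": [-22.7, 204, 0], "rot": [0, 0, 0]}, {"hand": 10, "travel": [-24.3, 218, 0], "rot": [0, 0, 0]}, {"hand": 10, "travel": [-25.8, 232, 0], "rot": [0, 0, 0]}, {"hand": 10, "travel": [-27.4, 246, 0], "rot": [0, 0, 0]}, {"hand": 10, "travel": [-28, 255, 0], "rot": [0, 0, 0]}, {"hand": 10, "travel": [-28, 255, 0], "rot": [0, 0, 0]}]'

```text
t: 10.0
ee_pos: [0.5332, 0.0105, 0.0833]
orientation: [-0.183, 3.136, 0.003]
ft_force: [0.9, -0.1, -1.9]
finger_gap: 0.0212
```

>>> arm_command --increments '[{"hand": 10, "travel": [0, 0, 30], "rot": [0, 0, 0]}, {"hand": 10, "travel": [0, 0, 60], "rot": [0, 0, 0]}, {"hand": 10, "travel": [-11, 40, 60], "rot": [0, 0, 0]}, {"hand": 10, "travel": [-22, 80, 60], "rot": [0, 0, 0]}, {"hand": 10, "travel": [-33, 120, 60], "rot": [0, 0, 0]}, {"hand": 10, "travel": [-44, 160, 60], "rot": [0, 0, 0]}, {"hand": 10, "travel": [-52, 190, 60], "rot": [0, 0, 0]}, {"hand": 10, "travel": [-55, 200, 60], "rot": [0, 0, 0]}, {"hand": 10, "travel": [-55, 200, 60], "rot": [0, 0, 0]}]'

```text
t: 10.75
ee_pos: [0.4775, 0.2106, 0.1434]
orientation: [-0.185, 3.136, 0.003]
ft_force: [0.7, -0.0, -2.2]
finger_gap: 0.0211
```

Run:
```python
from h import *
d=cam("top"); e=cam("scene"); a=cv2.resize(d["image"][85:260,205:450,::-1],None,fx=1.6,fy=1.6); b=cv2.resize(e["image"][150:345,90:340,::-1],None,fx=1.6,fy=1.6)
h=max(a.shape[0],b.shape[0]); f=lambda x:cv2.copyMakeBorder(x,0,h-x.shape[0],0,0,0); cv2.imwrite("pics/s3.png",np.hstack([f(a),f(b)]))
```

```text
(no output)
```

View pics/s3.png

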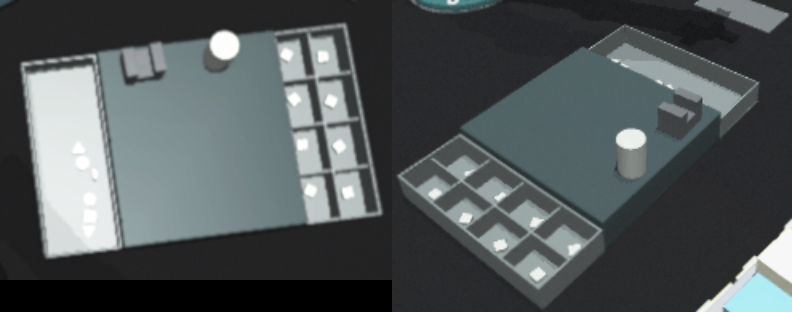

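The plate is clear. The pan holds all six chips: composite left half (78,147), (82,162), (95,174), (89,199), (90,216), (88,231). V-block and gauge look unmoved. Now I put the scraper back.

>>> arm_command --increments '[{"hand": 10, "travel": [-6, 36, 0], "rot": [0, 0, 0]}, {"hand": 10, "travel": [-12, 70, 0], "rot": [0, 0, 0]}, {"hand": 10, "travel": [-13, 76, -5], "rot": [0, 0, 0]}, {"hand": 10, "travel": [-13, 76, -40], "rot": [0, 0, 0]}, {"hand": 10, "travel": [-13, 76, -75], "rot": [0, 0, 0]}, {"hand": 10, "travel": [-13, 76, -95], "rot": [0, 0, 0]}, {"hand": 10, "travel": [-13, 76, -101], "rot": [0, 0, 0]}, {"hand": 10, "travel": [-13, 76, -103], "rot": [0, 0, 0]}, {"hand": 10, "travel": [-13, 76, -105], "rot": [0, 0, 0]}, {"hand": 10, "travel": [-13, 76, -105], "rot": [0, 0, 0]}, {"hand": 10, "travel": [-13, 76, -105], "rot": [0, 0, 0]}]'

```text
t: 11.77
ee_pos: [0.4668, 0.2829, 0.0396]
orientation: [-0.173, 3.134, 0.002]
ft_force: [0.3, 0.8, -2.0]
finger_gap: 0.0212
```

Run:
```python
from h import *
d=cam("top"); P=cloud(d)[...,2]; g=d["image"].min(2)
for u,v in((78,147),(82,162),(95,174),(89,199),(90,216),(88,231)):
    u=int(205+u/1.6); v=int(85+v/1.6); w=P[v-3:v+4,u-3:v*0+u+4]*1000; print(u,v,np.percentile(w,[5,50,95]).round(0),plane(d,[(u,v)],.006)[0,:2].round(3))
c=[plane(d,[p],.03)[0,:2].round(3) for p in((222,125),(268,120),(279,238),(234,245))]; print(c)
```

```text
253 176 [0. 4. 9.] [0.543 0.028]
256 186 [ 2.  8. 11.] [0.521 0.022]
264 193 [ 1.  3. 18.] [0.505 0.005]
260 209 [ 1.  7. 11.] [0.47  0.015]
261 220 [ 6.  8. 11.] [0.447 0.013]
260 229 [ 1.  7. 11.] [0.427 0.016]
[array([0.651, 0.094]), array([ 0.661, -0.006]), array([ 0.407, -0.023]), array([0.394, 0.071])]
```

>>> arm_command --increments '[{"hand": 10, "travel": [-2, 3, -1], "rot": [0, 0, 0]}, {"hand": 10, "travel": [-2, 3, -2], "rot": [0, 0, 0]}, {"hand": 10, "travel": [-2, 3, -2.5], "rot": [0, 0, 0]}, {"hand": 10, "travel": [-2, 3, -3], "rot": [0, 0, 0]}, {"hand": 10, "travel": [-2, 3, -3], "rot": [0, 0, 0]}, {"hand": 10, "travel": [-2, 3, -3], "rot": [0, 0, 0]}]'

```text
t: 12.32
ee_pos: [0.4635, 0.287, 0.0369]
orientation: [-0.176, 3.136, 0.002]
ft_force: [-2.8, 0.2, 10.8]
finger_gap: 0.0211
```

It is seated on the mat with about 13 N of load. I release, back off upward and look.

>>> arm_command --increments '[{"hand": 40, "travel": [0, 0, 0.5], "rot": [0, 0, 0]}, {"hand": 60, "travel": [0, 0, 0.5], "rot": [0, 0, 0]}, {"hand": 85, "travel": [0, 0, 0.5], "rot": [0, 0, 0]}, {"hand": 85, "travel": [0, 0, 0.5], "rot": [0, 0, 0]}, {"hand": 85, "travel": [0, 0, 0.5], "rot": [0, 0, 0]}, {"hand": 85, "travel": [0, 0, 0.5], "rot": [0, 0, 0]}, {"hand": 85, "travel": [0, 0, 0.5], "rot": [0, 0, 0]}, {"hand": 85, "travel": [0, 0, 20], "rot": [0, 0, 0]}, {"hand": 85, "travel": [0, 0, 60], "rot": [0, 0, 0]}, {"hand": 85, "travel": [0, 0, 100], "rot": [0, 0, 0]}, {"hand": 85, "travel": [0, 0, 140], "rot": [0, 0, 0]}, {"hand": 85, "travel": [0, 0, 165], "rot": [0, 0, 0]}, {"hand": 85, "travel": [0, 0, 165], "rot": [0, 0, 0]}, {"hand": 85, "travel": [0, 0, 165], "rot": [0, 0, 0]}]'

```text
t: 13.48
ee_pos: [0.4644, 0.2863, 0.202]
orientation: [-0.174, 3.133, 0.003]
ft_force: [-0.5, -0.1, -1.5]
finger_gap: 0.085
```

Run:
```python
from h import *
d=cam("wrist"); P=cloud(d); Z=P[...,2]
h=cv2.cvtColor(d["image"],cv2.COLOR_RGB2HSV)
m=((Z>.068)&(Z<.09)&(h[...,1]>70)).astype(np.uint8); m=cv2.morphologyEx(m,cv2.MORPH_OPEN,np.ones((5,5)))
c=max(cv2.findContours(m,0,2)[0],key=cv2.contourArea); q=P[m>0]
print("ztop",np.percentile(q[:,2],[5,50,95])); print(cv2.minAreaRect((plane(d,c.reshape(-1,2),.076)[:,:2]*1000).astype(np.float32)))
t=cam("top"); a=cv2.resize(t["image"][85:260,95:450,::-1],None,fx=1.6,fy=1.6); cv2.imwrite("pics/f.png",np.vstack([a,cv2.resize(d["image"][60:270,60:480,::-1],(a.shape[1],284))]))
T=cloud(t)
reg=np.zeros(Z.shape,bool); reg[95:250,262:400]=1
n,l,s,cc=cv2.connectedComponentsWithStats((reg&(T[...,2]>.075)&(T[...,2]<.12)).astype(np.uint8))
for i in range(1,n):
    if s[i,4]>20: print(cc[i].round(1))
```

```text
ztop [0.07502117 0.07648289 0.07762686]
((462.4096374511719, 286.48931884765625), (68.294677734375, 20.74909019470215), 6.052160263061523)
[343.8 115.1]
[303.2 121.4]
[285.9 124.5]
```

View pics/f.png

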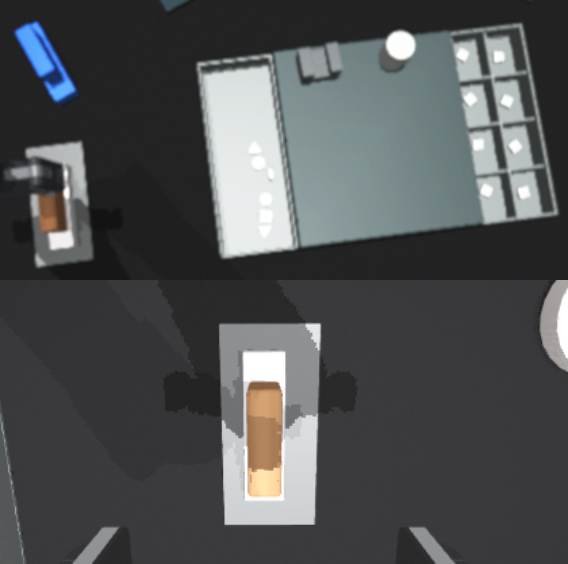

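The scraper stands upright at wrist-half (264,440), in the middle of its mat. The six chips are in the pan at top-half (255,147) to (265,231), and both gauges sit on the same pixels as at the start. I hand in.

```bash
python3 -c "
from bench import ctrl
print(ctrl.sign_off())"
```

```text
the job is handed in; nothing more can be done
None
```

I took the wooden-handled scraper from its mat and wiped all six chips into the plain pan in two lanes, the near one first. I then set the scraper back on its mat and handed the job in at about 13.6 s; the hand-in reports no verdict.

Last checks:
- **Chips:** all six show in the pan. At five of the spots the depth reads 3–11 mm high. The chip near the pan's plate-side wall reads up to 18 mm and may be leaning there, still well below the 37 mm limit.
- **Scraper:** it stands upright, handle top level at 76 mm, within about 1 mm of its starting place and seated with about 13 N before release.
- **V-block and gauge:** they are within about 0.1 pixel of where they were at the start.
- **Gripper:** it is open and clear, about 165 mm above the grasp height.

One disagreement: the first top-camera view put the handle's y about 3 mm lower than the wrist camera did. I used the wrist reading, and the grasp was good. One move call was refused for leaving out "rot" and was resent with it.

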